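Back off the ratchet carton press

TASK

The small tablet carton is clamped in the ratchet press on the table. Swing the press's pawl clear of the ratchet wheel, then turn the crank backward (clockwise seen from above) by about a quarter turn, so that the sliding jaw stands at least 20 mm away from the carton. Leave the pawl clear of the wheel and the carton lying where it is.

Things in the scene. Friction and masses are not known exactly. Their poses are not given: they have to be found in the camera images.
- pawl_pin (a point): Grip or push point on the pawl's upright steel pin: round, 12 mm thick, head 15 mm, free from 45 to 92 mm above the table; this point is on its axis, 74 mm above the table. The pin stands on the free end of the flat dark pawl, just outside the toothed wheel, on the side away from the crank knob (the far side, seen from the robot).
- pawl_pivot (a point): A point on the pawl's upright pivot axis, 74 mm above the table (in free air over the pivot, whose own top is 50 mm above the table). The pin stands 48 mm from it and swings about it in a level arc.
- press_pawl (a joint): Angle of the pawl in rad: 0 is fully engaged with its nose between two teeth; it grows up to its stop at 0.75 as the pawl is swung outward, away from the wheel (the pin turns clockwise about the pivot, seen from above). The nose is clear of the teeth from about 0.16. The pivot is stiff (about 1 N at the pin) and the pawl stays where it is left.
- crank_knob (a point): The point to grip on the crank's upright black knob, a round knob 16 to 18 mm thick, 98 mm above the table at its top, standing on the crank arm (arm's top 54 mm above the table); this point is on the knob's axis 80 mm above the table, 58 mm from the wheel's axis. The knob does not turn on the arm, it turns with the wheel.
- wheel_axis (a point): A point on the upright axis of the toothed ratchet wheel, 80 mm above the table (in free air over the hub, whose top is 60 mm above the table). The wheel has 52 mm radius and its top is 46 mm above the table. The knob swings about this axis in a level arc.
- press_wheel (a joint): Turn of the ratchet wheel and crank in rad: 0 at the start (clamped), growing as it is turned backward, clockwise seen from above, up to a stop at 1.75. While the pawl is engaged it blocks backward turning after about 0.05. Light (about 1 N at the knob); it stays where it is left. 1 rad moves the jaw 20 mm.
- press_jaw (a joint): Travel of the sliding aluminium jaw in m: 0 when closed on the carton (about 1 mm from it), 0.035 fully back. The wheel drives it.
- carton_mid (a point): Centre of the tablet carton lying flat in the press between the fixed anvil and the jaw, 46 x 92 x 30 mm, its underside 12 mm above the table on the press's base plate. The press itself, a grey base plate 154 x 240 x 12 mm, is fixed to the table.

How it is judged:
By the outcome, as a careful person would: the job done as asked, in the order asked, and still so for the second after the job is handed in, with the robot touching nothing.
It also fails if it takes over 45 s, if anything falls off the work surface, if the arm or the gripper's body presses on something with over 40 N, if the wrist force passes 120 N, or if a joint passes its speed limit or range.

ROBOT

A 7-joint arm with a two-finger parallel gripper is mounted at the origin on a cart in front of the work surface, level with it; the furniture and walls round the work are solid. World frame = base frame: x ahead of the robot, y to its left, z up, the work surface at z = 0. Lengths are in mm, angles in rad, forces in N, time in s.
With the tool pointing down it reaches from about 425 to 1025 mm from the base axis. Payload 9.4 kg.
Tool frame: the origin (TCP) lies on the centre line of the jaws, within the pads' length; the fingertips stand bot.tips_ahead ahead of it and the grasp point (between the pads) is the TCP (bot.tips_ahead is the distance from the TCP to the fingertips, in mm); z points along the fingers, y is the line along which they close (so a half turn about z gives the same grasp; the last joint's range is limited). The gripper opens to 85 mm and grips with 20 to 120 N. Pads are 22 mm wide; open, the fingers measure 114 mm over their backs; the gripper's body (76 mm by 85 mm) begins 54 mm behind the grasp point. The pads swing forward as they close: fully open they stand 13 mm farther back than shut.
Start: joints at [-1.421, 0.599, -0.003, 1.599, 0.002, 0.943, -0.08], TCP at [163.027, 706.432, 250.275] pointing down, gripper open.
Joint ranges: [-2.57, 2.57], [-0.35, 1.97], [-1.29, 1.29], [0.11, 2.56], [-1.05, 4.19], [0.11, 1.86], [-2.63, 2.63]. Speed limits (rad/s): [2.22, 2.22, 3.01, 3.01, 3.14, 3.14, 3.14].

INTERFACE

Orientations are given as a unit quaternion [x, y, z, w].
In Python, from cell import state, cams, bot gives the robot as it stands.
- The arm moves only by the tool servo_tool, never from a script. Its argument "increments" is a list of rows, each a list of 7 numbers: the shift along the tool's x, y, z in cm, then the turn, a rotation vector about the tool's x, y, z in degrees, then the closure, from 0 (fully open) to 1 (shut). In form: [[tx, ty, tz, ax, ay, az, gripper], ...]. A call has 1 to 12 rows; each row shifts and turns the commanded pose from where the row before left it, along the tool's axes as they then stand; what a row does not reach is not made up. A row lasts 1/10 s, in which the tool goes at most 50 mm and 8.59 degrees, less where a joint would pass 70% of its speed; a pose out of reach is approached as far as the arm can. A call is refused whole if a number of a shift passes 5 or a number of a turn 8.59, either way. A call with a gripper value outside its range is refused whole. The fingers move at their own pace and stop on an object; "grip_force" is the grip in N (left out, the last holds). Time passes only in rows, so rows that do not move let the fingers close. It gives the time, the measured TCP pose, the force, the opening and the grip force at its end, in the units of the state.
- state(): the state, without advancing time (a new reading comes with each control period).
- cams.get_image(name): name is "scene" or "top" or "wrist"; returns a dict with "color" (420x560x3 uint8, red, green, blue), "fx", "fy", "cx", "cy" (pixels), "rvec" (rotation vector, rad) and "tvec" (3), from world to camera coordinates, as OpenCV has them. Camera axes: x right, y down, z forward; pixel columns grow to the right and rows downward; lengths in mm; the calibration is good to about 2 mm. The wrist camera is an equidistant fisheye: a pixel r from the principal point sees the ray r / f radians off the axis. A picture is of the moment at which its call begins. There is no depth.
- bot.hand_in(): hands the job in; it is judged then, once.
The state is a dict: "t": time; "q": joint angles; "joint_vel": joint speeds; "joint_torque": joint torques, N m; "tcp_pos": TCP position; "tool_rot": TCP orientation; "force": force on the tool from outside, world axes, zero at the start; "torque": the same for the moment, N m; "opening": finger opening in mm; "gripper_force": force on a finger pad.
Only numpy, scipy, OpenCV 4.12 (cv2) and the standard library are available. Lean on these libraries where they do the work, as an engineer would, in place of code of your own. Each camera call takes 0.05 s, during which the arm holds its last target. There are 200 camera calls.

## Working session

There is one attempt and no reset: what is moved stays moved. The work goes in short steps, Python scripts to look and compute and a tool call to move; the robot and the scene stay as the last step left them, time stands still between calls to the robot, and variables do not carry over. Pictures are saved under pics/ and viewed, at most 10 in all, crops included, and the job is handed in when it is done.

Besides the shell and the picture viewer there is one more tool, called after "Call:" by a JSON object that holds its "method" and its "body", one argument or row to a line. servo_tool: Moves the arm, as the interface text tells. Its arguments: {"type":"object","properties":{"increments":{"type":"array"},"grip_force":{"type":"number"}},"required":["increments"]}

```bash
mkdir -p pics; python3 - <<'E'
from cell import state,cams,bot
import cv2,numpy as np
s=state();print(s['t'],s['tcp_pos'],s['tool_rot'],s['opening'],bot.tips_ahead)
for n in ['scene','top']:
    d=cams.get_image(n);cv2.imwrite(f'pics/{n}0.png',d['color'][:,:,::-1])
    R=cv2.Rodrigues(np.array(d['rvec'],float))[0];print(n,d['fx'],d['cx'],d['cy'],(-R.T@np.array(d['tvec']).ravel()).round(),R.round(2).tolist())
E
```

```text
0.0 [162.91651386 705.99458767 249.39693654] [ 1.13107198e-01  9.93582476e-01 -7.90165198e-04 -2.06320206e-05] 85.26410965605845 19.0
scene 414.9538227859082 274.6975865055033 214.06205719061742 [168. 436. 740.] [[-0.62, -0.79, -0.02], [-0.61, 0.49, -0.63], [0.5, -0.38, -0.78]]
top 409.06343172209534 281.88731835373153 210.22530746139336 [530. 122. 913.] [[0.03, -1.0, -0.03], [-1.0, -0.02, -0.09], [0.09, 0.03, -1.0]]
```

View pics/scene0.png

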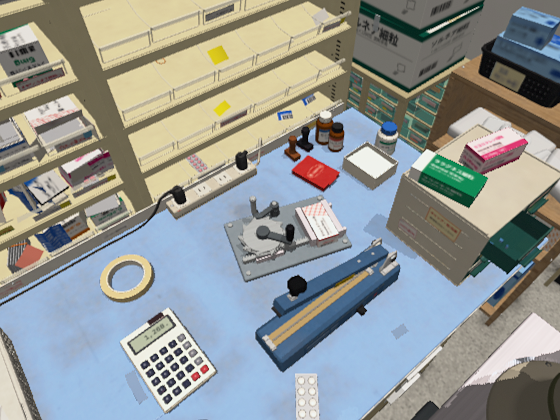

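View pics/top0.png

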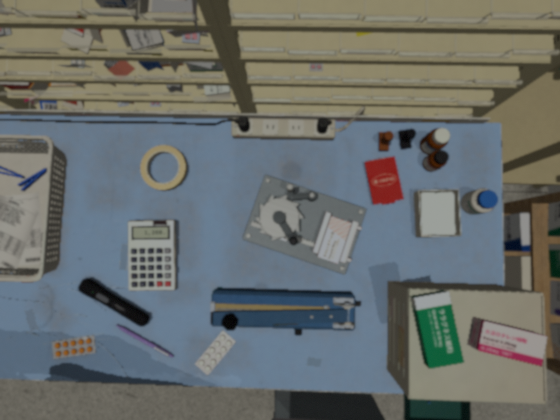

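The press is at about (290,235) in scene and (303,223) in top. I'll enlarge both.

```bash
python3 - <<'E'
import cv2,numpy as np
a=cv2.imread('pics/scene0.png')[185:285,215:360];b=cv2.imread('pics/top0.png')[170:275,235:375]
f=lambda i:cv2.resize(i,(580,400) if i is a else (533,400),interpolation=cv2.INTER_CUBIC)
cv2.imwrite('pics/s1.png',cv2.resize(a,None,fx=5,fy=5,interpolation=cv2.INTER_CUBIC));cv2.imwrite('pics/t1.png',cv2.resize(b,None,fx=5,fy=5,interpolation=cv2.INTER_CUBIC))
E
```

```text
(no output)
```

View pics/s1.png

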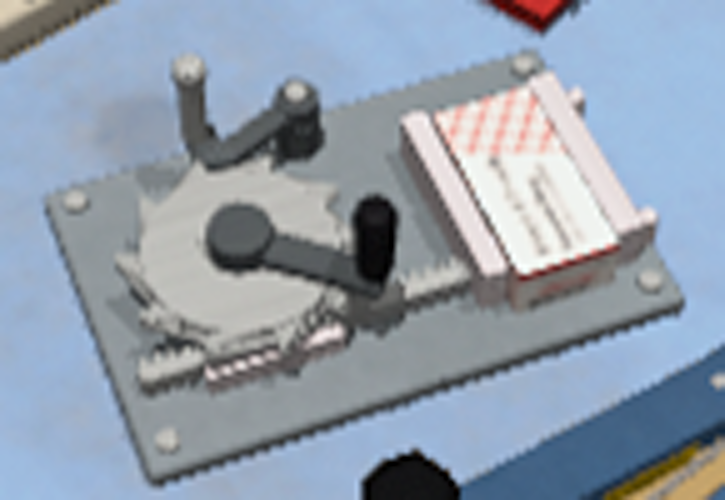

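View pics/t1.png

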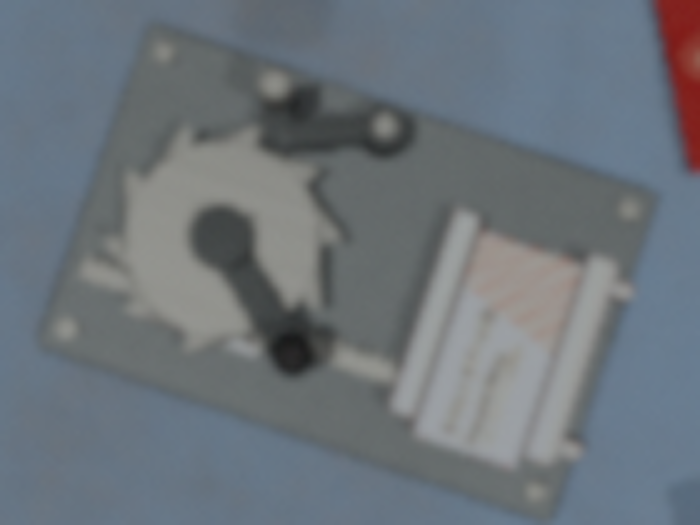

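Scene crop: pin head (187,68), pivot top (296,92), hub (241,232), knob top (377,208). Top crop: pin (275,84), pivot (383,126), hub (221,236), knob (291,352). Next I triangulate them.

```bash
cat >h.py <<'E'
import cv2,numpy as np
from cell import state,cams,bot
def ray(d,u,v):
    R=cv2.Rodrigues(np.array(d['rvec'],float))[0];o=-R.T@np.array(d['tvec'],float).ravel()
    r=R.T@np.array([(u-d['cx'])/d['fx'],(v-d['cy'])/d['fy'],1]);return o,r/np.linalg.norm(r)
def onz(d,u,v,z):
    o,r=ray(d,u,v);return o+r*(z-o[2])/r[2]
def tri(a,b):
    A=sum(np.eye(3)-np.outer(r,r) for o,r in(a,b));B=sum((np.eye(3)-np.outer(r,r))@o for o,r in(a,b))
    p=np.linalg.solve(A,B);return p,[np.linalg.norm(np.cross(p-o,r)) for o,r in(a,b)]
E
python3 - <<'E'
from h import *
S=cams.get_image('scene');T=cams.get_image('top')
for n,s,t,z in [('pin',(187,68),(275,84),92),('pivot',(296,92),(383,126),50),('hub',(241,232),(221,236),60),('knob',(377,208),(291,352),98)]:
    s=(215+s[0]/5-.4,185+s[1]/5-.4);t=(235+t[0]/5-.4,170+t[1]/5-.4)
    p,e=tri(ray(S,*s),ray(T,*t));print(n,p.round(1),np.round(e,1),onz(S,*s,z).round(1),onz(T,*t,z).round(1))
E
```

```text
pin [651.3 131.4  88.4] [0.6 0.6] [649.  133.5  92. ] [650.4 130.9  92. ]
pivot [639.5  85.   49.4] [0.2 0.2] [639.   85.1  50. ] [639.6  85.2  50. ]
hub [590.5 152.1  55.3] [0.5 0.5] [587.3 153.7  60. ] [590.5 152.3  60. ]
knob [541.7 121.2  96.1] [0.9 0.9] [540.  121.4  98. ] [542.2 121.9  98. ]
```

Call:
{"method": "servo_tool", "body": {
  "increments": [
    [-2.9,-2.27,0,0,0,0,1],
    [-2.9,-2.27,0,0,0,0,1],
    [-2.9,-2.27,0,0,0,0,1],
    [-2.9,-2.27,0,0,0,0,1],
    [-2.9,-2.27,0,0,0,0,1],
    [-2.9,-2.27,0,0,0,0,1],
    [-2.9,-2.27,0,0,0,0,1],
    [-2.9,-2.27,0,0,0,0,1],
    [-2.9,-2.27,0,0,0,0,1],
    [-2.9,-2.27,0,0,0,0,1],
    [-2.9,-2.27,0,0,0,0,1],
    [-2.9,-2.27,0,0,0,0,1]
  ]
}}

```text
t: 1.4
tcp_pos: [441.7, 361.5, 250.4]
tool_rot: [0.113, 0.994, 0.0, 0.0]
force: [1.5, 0.6, 0.0]
opening: -0.1
gripper_force: 0.0
```

Call:
{"method": "servo_tool", "body": {
  "increments": [
    [-2.9,-2.27,0,0,0,0,1],
    [-2.9,-2.27,0,0,0,0,1],
    [-2.9,-2.27,0,0,0,0,1],
    [-2.9,-2.27,0,0,0,0,1],
    [-2.9,-2.27,0,0,0,0,1],
    [-2.9,-2.27,0,0,0,0,1],
    [-2.9,-2.27,0,0,0,0,1],
    [-2.9,-2.27,3,0,0,0,1],
    [0,0,4,0,0,0,1],
    [0,0,3,0,0,0,1],
    [0,0,0,0,0,0,1],
    [0,0,0,0,0,0,1]
  ]
}}

```text
t: 2.6
tcp_pos: [626.1, 133.8, 150.5]
tool_rot: [0.113, 0.994, -0.0, -0.0]
force: [0.5, 0.3, 0.2]
opening: 0.1
gripper_force: 0.0
```

```bash
python3 - <<'E'
from h import *
s=state();print(s['t'],s['tcp_pos'].round(1) if hasattr(s['tcp_pos'],'round') else s['tcp_pos'])
a=cams.get_image('wrist')['color'][:,:,::-1];b=cams.get_image('scene')['color'][:,:,::-1][160:300,190:377]
cv2.imwrite('pics/w2.png',cv2.resize(np.hstack([cv2.resize(a,(400,300)),cv2.resize(b,(400,300))]),(800,300)))
E
```

```text
2.6 [626.1 133.8 150.5]
```

View pics/w2.png

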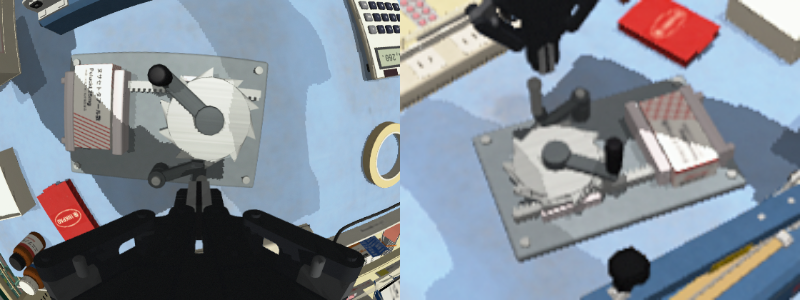

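The wrist view (left) shows the fingers over the wheel's pawl side near (200,185). The scene view (right) agrees, with the fingertips standing above the pin. I'll descend.

Call:
{"method": "servo_tool", "body": {
  "increments": [
    [0,0,3,0,0,0,1],
    [0,0,2,0,0,0,1],
    [0,0,1,0,0,0,1],
    [0,0,1,0,0,0,1],
    [0,0,0,0,0,0,1]
  ]
}}

```text
t: 3.2
tcp_pos: [626.1, 133.8, 80.2]
tool_rot: [0.113, 0.994, -0.0, -0.0]
force: [-0.3, -0.3, -0.7]
opening: -0.1
gripper_force: 0.0
```

Call:
{"method": "servo_tool", "body": {
  "increments": [
    [-0.6,0,0,0,0,0,1],
    [-0.4,0,0,0,0,0,1],
    [-0.4,0,0,0,0,0,1],
    [-0.4,0,0,0,0,0,1],
    [-0.4,0,0,0,0,0,1],
    [-0.4,0,0,0,0,0,1],
    [-0.4,0,0,0,0,0,1],
    [-0.3,0,0,0,0,0,1],
    [0,0,0,0,0,0,1]
  ]
}}

```text
t: 4.1
tcp_pos: [658.7, 125.9, 80.2]
tool_rot: [0.113, 0.994, -0.0, 0.0]
force: [-1.0, -0.7, -0.3]
opening: 0.1
gripper_force: 0.1
```

```bash
python3 - <<'E'
from h import *
a=cams.get_image('top')['color'][:,:,::-1][170:275,235:375];b=cams.get_image('scene')['color'][:,:,::-1][185:290,215:355]
cv2.imwrite('pics/w3.png',np.hstack([cv2.resize(a,(400,300)),cv2.resize(b,(400,300))]))
E
```

```text
(no output)
```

View pics/w3.png

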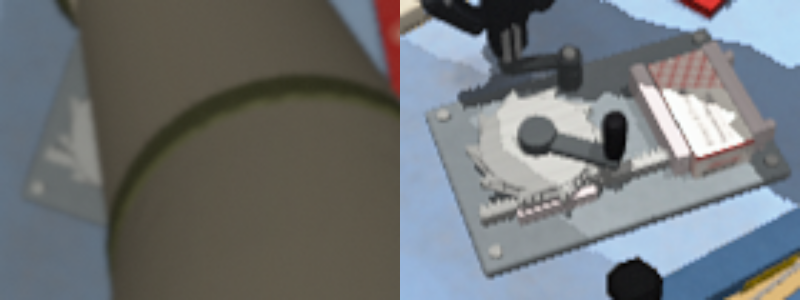

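The scene crop (right) shows the pawl swung outward, with a gap between its nose and the wheel at about (505,75). I'll back off, rise, move over the knob, turn and open.

Call:
{"method": "servo_tool", "body": {
  "increments": [
    [0.5,0,0,0,0,0,1],
    [0.5,0,0,0,0,0,1],
    [0,0,-3,0,0,0,1],
    [0,0,-4,0,0,0,1],
    [2.6,-0.8,0,0,0,-7.5,0.4]
  ]
}}

```text
t: 4.7
tcp_pos: [625.9, 127.7, 155.0]
tool_rot: [0.048, 0.999, 0.001, 0.005]
force: [0.2, 0.5, -0.2]
opening: 13.4
gripper_force: 0.0
```

```bash
python3 - <<'E'
from h import *
from scipy.spatial.transform import Rotation as R
s=state();r=R.from_quat(s['tool_rot']);print(s['tcp_pos'],r.as_matrix().round(3).tolist(),s['opening'],r.inv().apply(np.array([541.7,121.3,150])-s['tcp_pos']))
E
```

```text
[625.88852629 127.66673067 155.01506554] [[-0.995, 0.095, 0.01], [0.095, 0.995, 0.002], [-0.01, 0.003, -1.0]] 13.419474383014355 [ 83.24525283 -14.37114136   4.13428072]
```

Call:
{"method": "servo_tool", "body": {
  "increments": [
    [4,-0.7,0,0,0,0,0.4],
    [4,-0.7,0,0,0,0,0.4],
    [0,0,0,0,0,-7.5,0.4],
    [0,0,0,0,0,-7.5,0.4],
    [0,0,0,0,0,-7.5,0.4],
    [0,0,0,0,0,-7.5,0.4],
    [0,0,0,0,0,-7.5,0.4],
    [0,0,0,0,0,0,0.4],
    [0,0,0,0,0,0,0.4]
  ]
}}

```text
t: 5.6
tcp_pos: [540.2, 120.2, 150.4]
tool_rot: [-0.274, 0.962, 0.0, 0.0]
force: [0.4, -0.1, 0.1]
opening: 51.1
gripper_force: 0.0
```

```bash
python3 - <<'E'
from h import *
from scipy.spatial.transform import Rotation as R
s=state();r=R.from_quat(s['tool_rot']);print(s['t'],s['q'],s['tcp_pos'],r.as_matrix().round(3).tolist(),s['opening'],r.inv().apply(np.array([541.7,121.3,80])-s['tcp_pos']))
a=cams.get_image('wrist')['color'][:,:,::-1];b=cams.get_image('scene')['color'][:,:,::-1][160:300,190:377]
cv2.imwrite('pics/w4.png',np.hstack([cv2.resize(a,(400,300)),cv2.resize(b,(400,300))]))
E
```

```text
5.6 [-0.17481317  0.53968452 -0.20914007  2.07396969  0.20621099  0.54693413
  1.59397679] [540.15856022 120.23419388 150.38847943] [[-0.85, -0.527, 0.0], [-0.527, 0.85, 0.0], [-0.0, 0.0, -1.0]] 51.102784173870795 [-1.85989408  0.08157218 70.38880704]
```

View pics/w4.png

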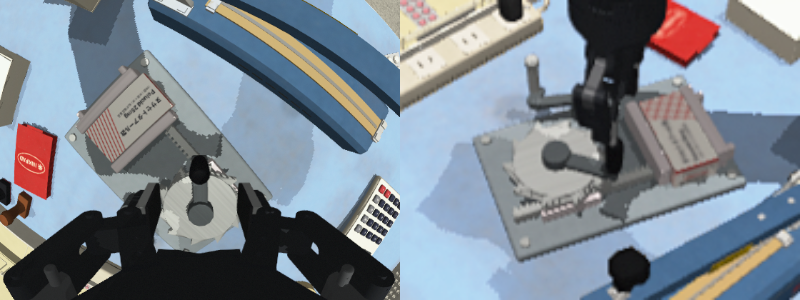

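The wrist view shows the knob centred between the open fingers at (198,165). I'll descend and grip lightly.

Call:
{"method": "servo_tool", "body": {
  "increments": [
    [-0.2,0,3,0,0,0,0.4],
    [0,0,2,0,0,0,0.4],
    [0,0,1,0,0,0,0.4],
    [0,0,1,0,0,0,0.4],
    [0,0,0,0,0,0,0.6],
    [0,0,0,0,0,0,1],
    [0,0,0,0,0,0,1],
    [0,0,0,0,0,0,1]
  ],
  "grip_force": 20
}}

```text
t: 6.5
tcp_pos: [542.4, 121.4, 80.9]
tool_rot: [-0.276, 0.961, 0.0, 0.001]
force: [-0.4, 0.7, -0.8]
opening: 17.2
gripper_force: 19.7
```

Call:
{"method": "servo_tool", "body": {
  "increments": [
    [-0.04,0.71,0,0,0,7,1],
    [-0.04,0.71,0,0,0,7,1],
    [-0.04,0.71,0,0,0,7,1],
    [-0.04,0.71,0,0,0,7,1],
    [0,0,0,0,0,0,1]
  ]
}}

```text
t: 7.0
tcp_pos: [533.1, 148.5, 80.8]
tool_rot: [-0.034, 0.999, -0.0, 0.0]
force: [-0.9, -2.4, 4.1]
opening: 16.8
gripper_force: 20.4
```

```bash
python3 - <<'E'
from h import *
from scipy.spatial.transform import Rotation as R
s=state();r=R.from_quat(s['tool_rot']);v=s['tcp_pos']-np.array([590.5,152.2,80]);print(s['opening'],np.hypot(*v[:2]),np.degrees(np.arctan2(v[1],v[0])),r.as_matrix().round(3).tolist(),r.inv().apply(v))
E
```

```text
16.845812598527722 57.53757172317461 -176.3320428869598 [[-0.998, -0.068, 0.0], [-0.068, 0.998, -0.0], [-0.0, -0.0, -1.0]] [57.5367938   0.25920205 -0.82794117]
```

Tracking the arc well with low forces. Eight more rows.

Call:
{"method": "servo_tool", "body": {
  "increments": [
    [-0.04,0.71,0,0,0,7,1],
    [-0.04,0.71,0,0,0,7,1],
    [-0.04,0.71,0,0,0,7,1],
    [-0.04,0.71,0,0,0,7,1],
    [-0.04,0.71,0,0,0,7,1],
    [-0.04,0.71,0,0,0,7,1],
    [-0.04,0.71,0,0,0,7,1],
    [-0.04,0.71,0,0,0,7,1],
    [0,0,0,0,0,0,1]
  ]
}}

```text
t: 7.9
tcp_pos: [555.7, 197.9, 80.8]
tool_rot: [0.438, 0.899, -0.0, 0.0]
force: [-1.9, -2.1, 6.2]
opening: 16.9
gripper_force: 21.1
```

Call:
{"method": "servo_tool", "body": {
  "increments": [
    [0,0,0,0,0,0,0.5],
    [0,0,0,0,0,0,0.5],
    [0,0,0,0,0,0,0.5],
    [0,0,-3,0,0,0,0.5],
    [0,0,-5,0,0,0,0.5],
    [0,0,-5,0,0,0,0.5],
    [4,0,0,0,0,0,0.5],
    [4,0,0,0,0,0,0.5],
    [4,0,0,0,0,0,0.5],
    [0,0,0,0,0,0,0.5],
    [0,0,0,0,0,0,0.5]
  ]
}}

```text
t: 9.0
tcp_pos: [480.8, 293.4, 210.3]
tool_rot: [0.437, 0.9, 0.0, 0.0]
force: [0.5, -1.5, -0.1]
opening: 42.9
gripper_force: 0.0
```

```bash
python3 - <<'E'
from h import *
a=cams.get_image('top')['color'][:,:,::-1][170:275,235:375];b=cams.get_image('scene')['color'][:,:,::-1][185:290,215:355]
cv2.imwrite('pics/w5.png',np.hstack([cv2.resize(a,(400,300)),cv2.resize(b,(400,300))]))
E
```

```text
(no output)
```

View pics/w5.png

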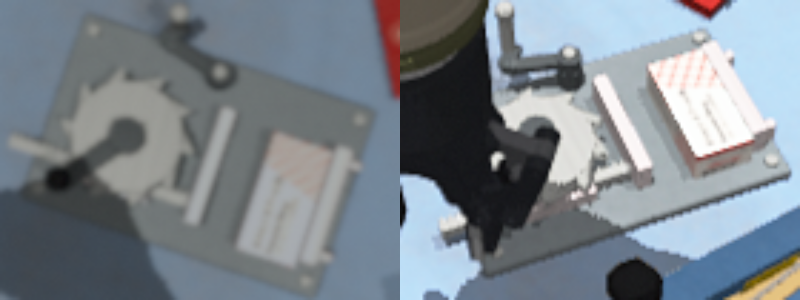

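The top view shows the pawl swung clear (pin at 180,12), the crank turned to (58,180), the jaw well back at (210,165) and the carton in place. I'll hand it in.

```bash
python3 -c "
from cell import bot;print(bot.hand_in())"
```

```text
the job is handed in; nothing more can be done
None
```

The job is handed in: I swung the pawl clear first, then turned the crank back about 84°, leaving the jaw about 30 mm from the carton (worked out from the crank angle), with the carton still in place in the final picture.

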